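Hold the angle gauge on a broken easel mast for marking the new cut

TASK

The mast of this easel foot snapped off and left a ragged stump. I have set the brass marker on the pendulum angle gauge to the slope of the new scarf cut: take the gauge by its grip tab, stand it upright on the stump with the middle of its base over the stump and in line with the foot beam, then rock it over there until its hanging needle settles on the marker. Finish while still holding it like that, steady, dial upright and base resting lightly on the wood, so I can set my bevel to it, and leave the other things on the table alone.

Things in the scene. Friction and masses are not known exactly. Their poses are not given: they have to be found in the camera images.
- gauge: Pendulum angle gauge, standing upright on its base. Origin: middle of the base's underside; z up, x out of the white dial (which at the start faces roughly +x of the world), y along the base. Base bar 30 (x) x 120 (y) x 12 mm; above it a round case 104 mm across, 20 mm thick, centre 64 mm up; on top a grip tab. Whole height 142 mm, about 0.32 kg
- gauge_center (a point): Middle of the gauge, 70 mm above its underside; axes as the gauge
- gauge_grip (a point): Middle of the grip tab, 125 mm above the gauge's underside: the place to take it, fingers closing along the gauge's x. The tab is 42 mm along y, 20 mm thick along x and reaches from 108 to 142 mm above the underside; its faces are flush with the case
- gauge_base (a point): Middle of the underside of the gauge's base bar; axes as the gauge
- needle (a joint): Angle in the gauge of the black hanging needle, rad (50 mm long, pivoted on the dial 84 mm above the underside; hangs plumb, settles within about 1 s): 0 when it points straight at the base, positive when the gauge has turned right-handed about its x axis (its top leaning to its own -y)
- marker (a joint): Angle in the gauge of the brass marker tab (6 mm wide, near the lower rim of the dial, pointing at the needle's pivot; stays where it was set), rad, same zero and sign as the needle: the needle is on the marker when both values are equal. Set between 0.16 and 0.42
- needle_tip (a point): Point of the needle, 50 mm from its pivot; z runs from the point up to the pivot
- marker_tip (a point): Inner point of the brass marker, 52 mm from the needle's pivot; z runs from it up to the pivot
- foot: Easel foot: heavy wooden beam 75 (x) x 280 (y) x 49 mm high on rubber pads, does not shift. Origin: middle of its underside, z up, y along the beam; the mast stump stands on its middle
- stub: Ragged mast stump, 48 (x) x 52 (y) mm, standing on the middle of the beam; origin at its foot, 49 mm above the table; axes as the beam. Its torn top is highest along the middle (68 mm above its foot) and falls away unevenly by up to 12 mm towards both y sides, so the gauge rocks on it
- stub_top (a point): High point at the middle of the stump's torn top, 117 mm above the table
- paint_jar: bystander: lidded jar, 68 mm across, 75 mm high
- pencil: bystander: flat carpenter's pencil, 170 mm long, lying on the table
- tape: bystander: roll of masking tape, 100 mm across, 24 mm high
- try_square: bystander: try square lying on the table, 24 mm high
- paint_tube: bystander: paint tube, 35 mm thick, lying
- palette_knife: bystander: palette knife, 200 mm long, lying
- brush_crock: bystander: stoneware pot of brushes, 92 mm across, 220 mm high
- offcut: bystander: wooden offcut 45 x 110 x 45 mm
There are look-alikes about, which are no part of the job. What is shaped like the gauge but pink or red is not meant.

How it is judged:
On the way, in this order (a step that is already met when the one before it is completed fails the run):
1. The gauge is lifted off the table in the fingers (height (world z) of gauge_base above 0.05 m and contact force between gauge and the fingers above 1 N), for 0.2 s.
2. The gauge is stood upright on the stump, its needle still clear of the marker (contact force between gauge and stub above 0.3 N and horizontal distance between gauge_base and stub_top below 0.035 m and z of gauge_base in the frame of stub above 0.055 m and angle between gauge_base's own z axis and vertical below 0.15 rad and angle between the z axis of needle_tip and the z axis of marker_tip, either way round above 0.06 rad), for 0.15 s.
At the end, for the whole second after the job is handed in: Held still in the fingers: needle within 3 degrees of the marker; base on the stump with 0.3 to 25 N; middle of the base within 35 mm of the stump's middle, at its top; dial square to the beam within 0.3 rad (base in line with it) and upright within 0.15 rad (angle between the z axis of needle_tip and the z axis of marker_tip, either way round below 0.052 rad and contact force between gauge and stub between 0.3 and 25 N and contact force between gauge and the fingers above 1 N and horizontal distance between gauge_base and stub_top below 0.035 m and z of gauge_base in the frame of stub above 0.05 m and angle between the x axis of gauge_base and the x axis of foot, either way round below 0.3 rad and angle between gauge_base's own x axis and vertical between 1.42 and 1.72 rad and linear speed of gauge below 0.02 m/s and angular speed of gauge below 0.15 rad/s); the arm keeps its last pose, push and grip.
It fails at once if the gauge is banged or pressed hard on the stump (contact force between gauge and stub above 50 N).
It fails at once if a bystander is shoved more than 30 mm (distance of any of paint_jar, pencil, tape, try_square, paint_tube, palette_knife, brush_crock, offcut from where it was at the start of the episode above 0.03 m).
It also fails if it takes over 42 s, if anything falls off the work surface, if the arm or the gripper's body presses on something with over 40 N, if the wrist force passes 120 N, or if a joint passes its speed limit or range.

ROBOT

A 7-joint arm with a two-finger parallel gripper is mounted at the origin on the work surface. World frame = base frame: x ahead of the robot, y to its left, z up, the work surface at z = 0. Lengths are in m, angles in rad, forces in N, time in s.
With the tool pointing down it reaches from about 0.425 to 0.875 m from the base axis. Payload 9.9 kg.
Tool frame: the origin (TCP) lies at the very end of the fingers, on their centre line; the grasp point (between the pads) lies 19 mm behind it (robot.hold_point_z is the distance from the TCP to the grasp point, in m); z points along the fingers, y is the direction in which the jaws open and shut (so a half turn about z gives the same grasp; the last joint's range is limited). The gripper opens to 85 mm and grips with 20 to 120 N. Pads are 22 mm wide; open, the fingers measure 114 mm over their backs; the gripper's body (76 mm by 85 mm) begins 54 mm behind the grasp point. The pads swing forward as they close: fully open they stand 13 mm farther back than shut.
Start: joints at [-1.42, 0.576, 0.025, 1.437, -0.015, 1.129, -0.057], TCP at [0.157, 0.656, 0.231] pointing down, gripper open.
Joint ranges: [-2.76, 2.76], [-0.34, 2.15], [-1.52, 1.57], [0.19, 2.46], [-1.09, 4.23], [0.17, 1.99], [-2.82, 2.82]. Speed limits (rad/s): [2.22, 2.22, 3.01, 3.01, 3.14, 3.14, 3.14].

INTERFACE

Orientations are given as a rotation vector (axis times angle).
In Python, from workcell import robot, optics, finish_job gives the robot as it stands.
- The arm moves only by the shell command python3 -m jog 'ROWS' [FORCE]. ROWS is JSON, a list of rows, each an object of numbers: "dx", "dy", "dz": the shift along the tool's x, y, z in mm; "roll": the turn about the tool's z in rad; "hand": the opening, from 0 (shut) to 1 (fully open). In form: [{"dx": .., "dy": .., "dz": .., "roll": .., "hand": ..}, ...]. A call has 1 to 20 rows; each row is the pose to reach, as a shift and turn from the pose commanded when the call began, along the tool's axes at that moment; what a row does not reach only later rows make up. A row lasts 1/10 s, in which the tool goes at most 50 mm and 8.59 degrees, less where a joint would pass 70% of its speed; a pose out of reach is approached as far as the arm can. A call with a gripper value outside its range is refused whole. The fingers move at their own pace and stop on an object; FORCE is the grip in N (left out, the last holds). Time passes only in rows, so rows that repeat a pose let the fingers close. It gives the time, the measured TCP pose, the force and the opening at its end, in the units of the state.
- robot.get_obs(): the state, without advancing time (a new reading comes with each control period).
- optics.snapshot(name): name is "side" or "top"; returns a dict with "image" (420x560x3 uint8, red, green, blue), "camera_matrix" (3x3 intrinsics, pixels), "rvec" (rotation vector, rad) and "tvec" (3), from world to camera coordinates, as OpenCV has them. Camera axes: x right, y down, z forward; pixel columns grow to the right and rows downward; lengths in m; the calibration is good to about 2 mm. A picture is of the moment at which its call begins. There is no depth.
- finish_job(): hands the job in, once; it reports no verdict.
The state is a dict: "time_s": time; "joint_pos": joint angles; "qvel": joint speeds; "joint_efforts": joint torques, N m; "tool_pos": TCP position; "ee_rot": TCP orientation; "ft_force": force on the tool from outside, world axes, zero at the start; "torque": the same for the moment, N m; "grip_width": opening from 0.0 (shut) to 1.0 (fully open).
Only numpy, scipy, OpenCV 4.12 (cv2) and the standard library are available. Lean on these libraries where they do the work, as an engineer would, in place of code of your own. Each camera call takes 0.05 s, during which the arm holds its last target.

## Working session

There is one attempt and no reset: what is moved stays moved. The work goes in short steps, Python scripts to look and compute and a shell command to move; the robot and the scene stay as the last step left them, time stands still between calls to the robot, and variables do not carry over. Pictures are saved under pics/ and viewed, and the job is handed in when it is done.

```bash
ls; mkdir -p pics; python3 - <<'E'
from workcell import robot, optics
import cv2,pickle
o=robot.get_obs(); print(o, robot.hold_point_z)
for n in ("side","top"):
    s=optics.snapshot(n); pickle.dump(s,open(f'{n}0.pkl','wb'))
    cv2.imwrite(f'pics/{n}0.png',s["image"][:,:,::-1])
    print(n,s["camera_matrix"],s["rvec"],s["tvec"])
E
```

```text
pics
{'time_s': 0.0, 'joint_pos': array([-1.41979263,  0.57652589,  0.02480961,  1.43793867, -0.01495714,
        1.129022  , -0.05649373]), 'qvel': array([-0.00032556,  0.00190716, -0.00018029,  0.00063503, -0.00205949,
       -0.00214285,  0.00026546]), 'joint_efforts': array([ 1.04601102e-05, -7.65757799e+01,  2.25046501e+00, -2.85976088e+01,
        1.52707938e-02,  1.24122767e-02,  1.42647298e-05]), 'tool_pos': array([0.15691919, 0.65601621, 0.23043527]), 'ee_rot': array([-3.67835216e-01, -3.11989141e+00,  2.68196102e-03]), 'ft_force': array([-0.24462842,  0.37983118, -0.4999743 ]), 'torque': array([ 0.03570033, -0.01186253,  0.0216069 ]), 'grip_width': 1.0010142207628774} 0.0187
side [[393.98329007   0.         273.72555609]
 [  0.         393.98329007 209.87253864]
 [  0.           0.           1.        ]] [ 0.22767358 -2.73894685  1.32955645] [0.50666396 0.1474242  0.97425772]
top [[487.73072818   0.         277.23696087]
 [  0.         487.73072818 205.48836271]
 [  0.           0.           1.        ]] [ 2.20156433 -2.2133979   0.03817671] [-0.01504865  0.51014228  1.34817866]
```

View pics/side0.png

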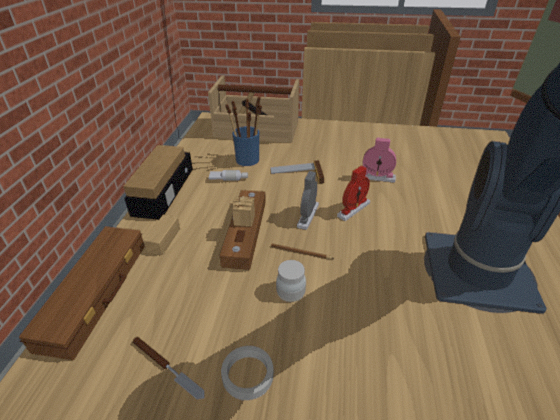

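View pics/top0.png

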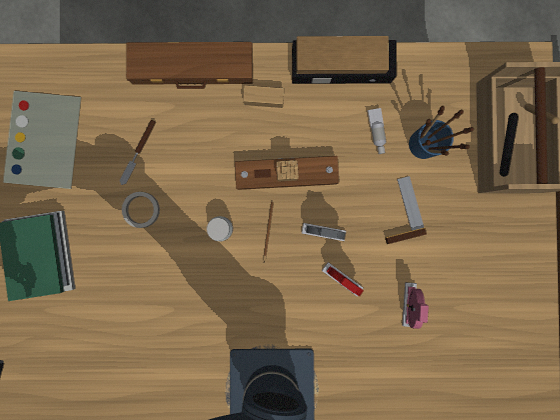

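```bash
cat > h.py <<'E'
import numpy as np,cv2,pickle
def load(n): return pickle.load(open(n+'.pkl','rb'))
def snap(n,name):
    from workcell import optics
    s=optics.snapshot(n); pickle.dump(s,open(name+'.pkl','wb')); return s
def cam(s):
    R=cv2.Rodrigues(s["rvec"])[0]; return R,-R.T@s["tvec"]
def proj(s,P): return cv2.projectPoints(np.float64(P).reshape(-1,3),s["rvec"],s["tvec"],s["camera_matrix"],None)[0].reshape(-1,2)
def at_z(s,uv,z):
    R,C=cam(s); d=R.T@np.linalg.inv(s["camera_matrix"])@np.array([uv[0],uv[1],1.]); return C+d*(z-C[2])/d[2]
def crop(s,x0,y0,x1,y1,k,out):
    im=s["image"][y0:y1,x0:x1,::-1]; im=cv2.resize(im,None,fx=k,fy=k,interpolation=cv2.INTER_CUBIC)
    for x in range(-(-x0//10)*10,x1,10):
        cv2.line(im,((x-x0)*k,0),((x-x0)*k,6),(0,255,255),1); cv2.putText(im,str(x),((x-x0)*k,16),0,.35,(0,255,255),1)
    for y in range(-(-y0//10)*10,y1,10):
        cv2.line(im,(0,(y-y0)*k),(6,(y-y0)*k),(0,255,255),1); cv2.putText(im,str(y),(8,(y-y0)*k+4),0,.35,(0,255,255),1)
    cv2.imwrite('pics/'+out+'.png',im)
E
python3 - <<'E'
from h import *
for n in('side0','top0'):
    s=load(n); print(n,cam(s)[1],proj(s,[[0.157,0.656,.23],[0,0,0]]))
crop(load('side0'),210,150,360,262,5,'c1')
crop(load('top0'),220,140,370,250,5,'c2')
E
```

```text
side0 [0.37266899 0.75049213 0.72491362] [[541.03094973 608.8543412 ]
 [478.61706358 269.48989803]]
top0 [ 0.4679247  -0.01291763  1.36342837] [[-14.7963175  357.59795047]
 [271.79280752 390.04258733]]
```

View pics/c1.png

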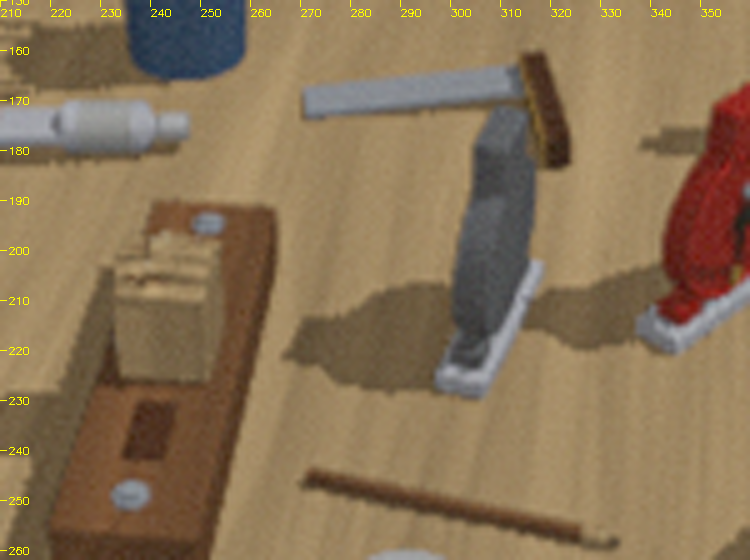

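View pics/c2.png

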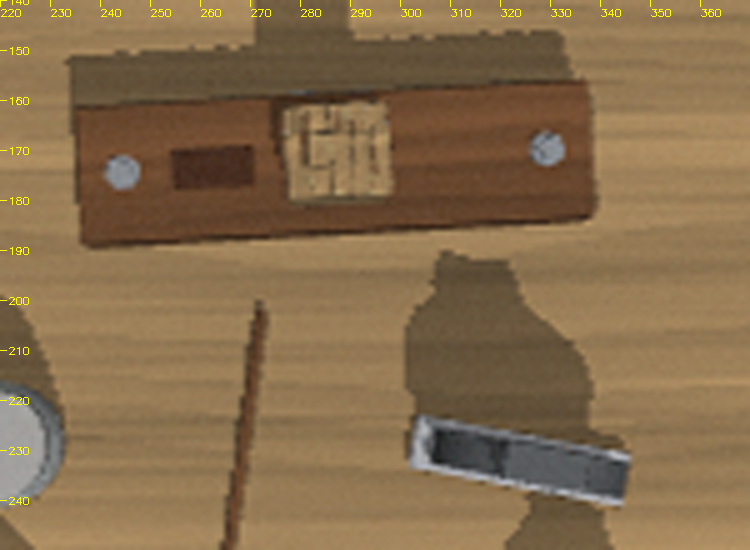

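```bash
python3 - <<'E'
from h import *
crop(load('side0'),285,165,345,235,8,'c3')
crop(load('top0'),290,210,360,255,10,'c4')
E
```

```text
(no output)
```

View pics/c3.png

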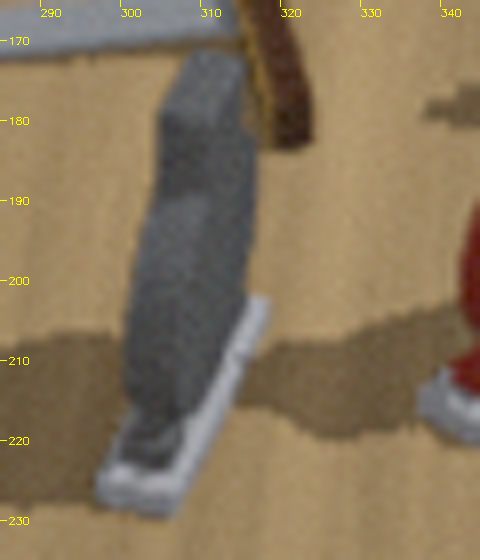

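View pics/c4.png

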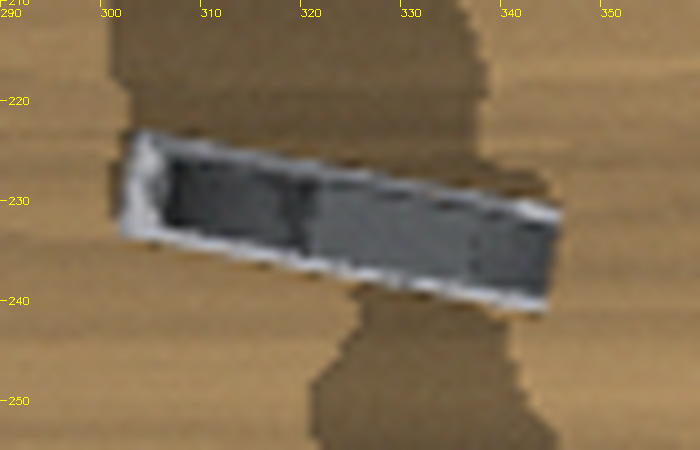

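```bash
cat > fit.py <<'E'
from h import *
t=load('top0');s=load('side0')
def rect(uv,z):
    P=np.array([at_z(t,p,z)[:2] for p in uv]); 
    print(P.mean(0).round(4), 'sides',[np.linalg.norm(P[i]-P[(i+1)%4]).round(4) for i in range(4)], 'dirs',[np.arctan2(*(P[(i+1)%4]-P[i])[::-1]).round(3) for i in range(4)]); return P.mean(0)
print('gauge');g=rect([(304,223),(345.5,231),(344,241),(302,233)],.012)
print('beam');b=rect([(235.5,161),(337.5,156),(339,183),(236.5,188.5)],.049)
print('stub');rect([(277,161),(298,160),(298.5,178.5),(278,180)],.112)
E
python3 fit.py
```

```text
gauge
[ 0.4358 -0.1465] sides [np.float64(0.117), np.float64(0.028), np.float64(0.1183), np.float64(0.0282)] dirs [np.float64(-1.767), np.float64(2.983), np.float64(1.377), np.float64(-0.205)]
beam
[ 0.5989 -0.0449] sides [np.float64(0.2762), np.float64(0.0733), np.float64(0.2772), np.float64(0.0745)] dirs [np.float64(-1.527), np.float64(-3.096), np.float64(1.619), np.float64(0.033)]
stub
[ 0.5984 -0.0453] sides [np.float64(0.0541), np.float64(0.0478), np.float64(0.0529), np.float64(0.0491)] dirs [np.float64(-1.528), np.float64(-3.121), np.float64(1.639), np.float64(0.047)]
```

```bash
cat >> h.py <<'E'
def box(x,y,yaw,x0,x1,y0,y1,z0,z1):
    c,sn=np.cos(yaw),np.sin(yaw)
    return np.array([[x+c*a-sn*b,y+sn*a+c*b,z] for z in(z0,z1) for a,b in((x0,y0),(x1,y0),(x1,y1),(x0,y1))])
def draw(s,P):
    q=proj(s,P); im=s["image"]
    for i,j in [(0,1),(1,2),(2,3),(3,0),(4,5),(5,6),(6,7),(7,4),(0,4),(1,5),(2,6),(3,7)]:
        cv2.line(im,tuple(int(round(v*16)) for v in q[i]),tuple(int(round(v*16)) for v in q[j]),(0,255,0),1,cv2.LINE_AA,4)
E
python3 - <<'E'
from h import *
for n,a in(('side0',(210,150,360,270,5)),('top0',(220,140,370,260,5))):
    s=load(n)
    for B in [(-.015,.015,-.06,.06,0,.012),(-.01,.01,-.021,.021,.108,.142)]: draw(s,box(.4358,-.1465,-.19,*B))
    draw(s,box(.5988,-.045,.046,-.0375,.0375,-.14,.14,0,.049))
    draw(s,box(.5988,-.045,.046,-.024,.024,-.026,.026,.049,.117))
    crop(s,*a,'o_'+n)
E
```

```text
(no output)
```

View pics/o_side0.png

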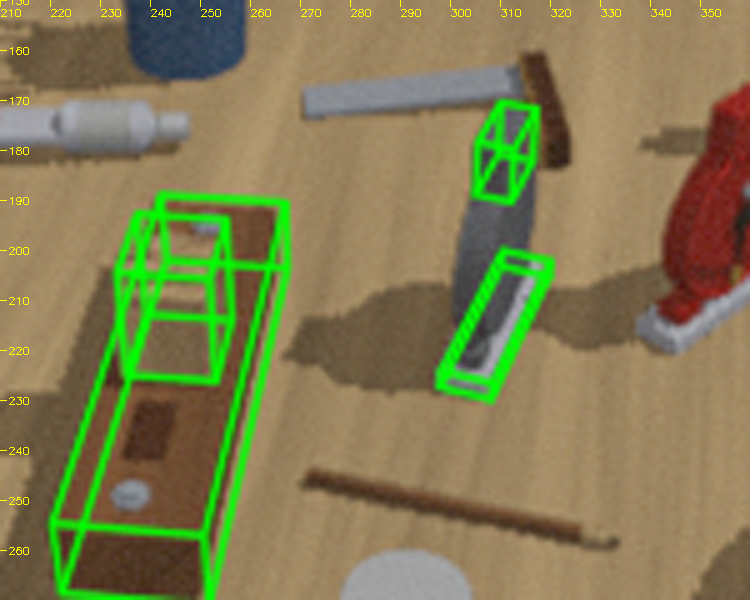

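View pics/o_top0.png

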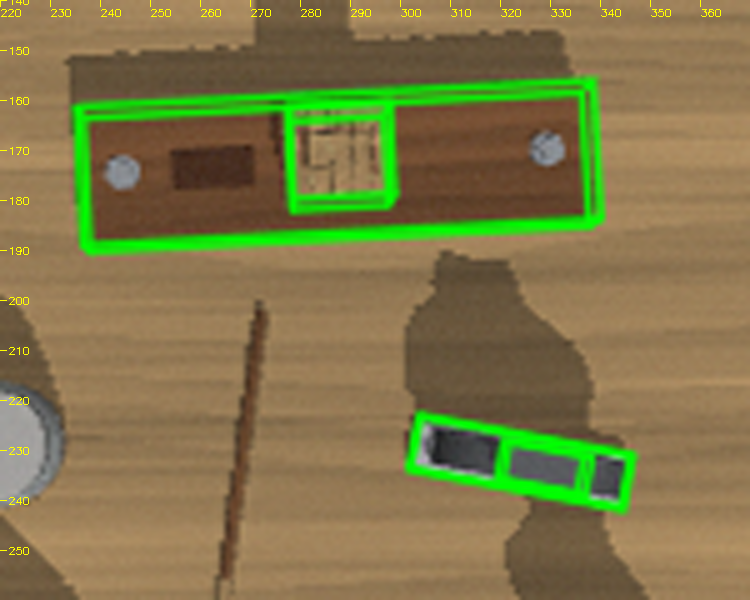

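```bash
cat >> h.py <<'E'
def tgt(*Ps,yaw=None):
    """print tool-frame shift (mm) and roll for world TCP targets; yaw = world direction of tool y"""
    from workcell import robot
    from scipy.spatial.transform import Rotation as Ro
    o=robot.get_obs(); R=Ro.from_rotvec(o["ee_rot"]).as_matrix(); p=o["tool_pos"]
    y=np.arctan2(R[1,1],R[0,1]); print('t',round(o["time_s"],2),'tcp',p.round(4),'yawY',round(y,3),'tilt',R[:,2].round(3),'F',o["ft_force"].round(1),'w',round(o["grip_width"],3),'q',o["joint_pos"].round(2))
    for P in Ps: print(P,'->',(R.T@(np.array(P)-p)*1000).round(1))
    if yaw is not None: print('roll',round((y-yaw+np.pi)%(2*np.pi)-np.pi,3))
E
python3 - <<'E'
from h import *
tgt([.4,.5,.24],[.53,.25,.24],[.52,0,.24],[.437,-.146,.231],[.437,-.146,.106],yaw=-.19)
t=load('top0'); print(at_z(t,(343,279),.08), at_z(t,(343,279),.14))
E
```

```text
t 0.1 tcp [0.1569 0.6561 0.2305] yawY 1.336 tilt [-0.    -0.001 -1.   ] F [ 0.1  0.4 -0.1] w 1.001 q [-1.42  0.58  0.02  1.44 -0.02  1.13 -0.06]
[0.4, 0.5, 0.24] -> [-272.7  -95.3   -9.3]
[0.53, 0.25, 0.24] -> [-457.3 -308.2   -9. ]
[0.52, 0, 0.24] -> [-505.7 -553.7   -8.6]
[0.437, -0.146, 0.231] -> [-4.590e+02 -7.149e+02  6.000e-01]
[0.437, -0.146, 0.106] -> [-458.9 -714.8  125.6]
roll 1.526
[ 0.31408887 -0.18888606  0.08      ] [ 0.32128066 -0.18065957  0.14      ]
```

```bash
python3 -m jog '[{"dx":-45,"dy":-15,"dz":-5,"roll":0.08},{"dx":-90,"dy":-31,"dz":-9,"roll":0.16},{"dx":-136,"dy":-47,"dz":-9,"roll":0.24},{"dx":-181,"dy":-63,"dz":-9,"roll":0.32},{"dx":-227,"dy":-79,"dz":-9,"roll":0.4},{"dx":-272,"dy":-95,"dz":-9,"roll":0.48},{"dx":-303,"dy":-130,"dz":-9,"roll":0.56},{"dx":-334,"dy":-166,"dz":-9,"roll":0.64},{"dx":-365,"dy":-201,"dz":-9,"roll":0.72},{"dx":-396,"dy":-237,"dz":-9,"roll":0.8},{"dx":-427,"dy":-272,"dz":-9,"roll":0.88},{"dx":-457,"dy":-308,"dz":-9,"roll":0.96},{"dx":-467,"dy":-357,"dz":-9,"roll":1.04},{"dx":-477,"dy":-406,"dz":-9,"roll":1.12},{"dx":-487,"dy":-455,"dz":-9,"roll":1.2},{"dx":-496,"dy":-504,"dz":-9,"roll":1.28},{"dx":-505,"dy":-553,"dz":-9,"roll":1.36},{"dx":-490,"dy":-600,"dz":-9,"roll":1.44},{"dx":-475,"dy":-645,"dz":-5,"roll":1.5},{"dx":-462,"dy":-690,"dz":0,"roll":1.526}]'
python3 - <<'E'
from h import *
tgt([.437,-.146,.215],[.437,-.146,.106],yaw=-.19)
s=snap('top','top1'); cv2.imwrite('pics/top1.png',s['image'][:,:,::-1])
E
```

```text
t 0.1 tcp [0.1569 0.6561 0.2305] yawY 1.336 tilt [-0.    -0.001 -1.   ] F [ 0.1  0.4 -0.1] w 1.001 q [-1.42  0.58  0.02  1.44 -0.02  1.13 -0.06]
[0.437, -0.146, 0.215] -> [-459.  -714.9   16.6]
[0.437, -0.146, 0.106] -> [-458.9 -714.8  125.6]
roll 1.526invalid input
```

View pics/top1.png

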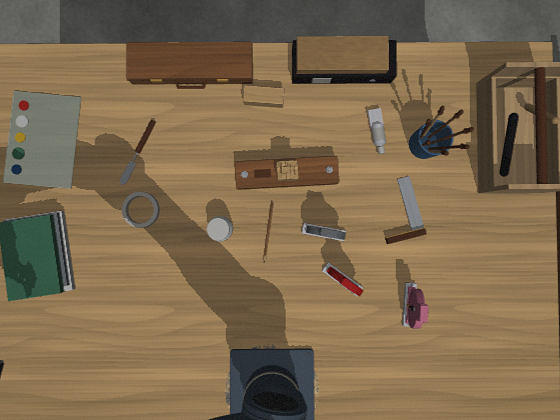

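Unmoved: the call was refused, probably because every row needs all five fields. I'll add "hand".

```bash
python3 -m jog '[{"dx":-45,"dy":-15,"dz":-5,"roll":0.08,"hand":1},{"dx":-90,"dy":-31,"dz":-9,"roll":0.16,"hand":1},{"dx":-136,"dy":-47,"dz":-9,"roll":0.24,"hand":1},{"dx":-181,"dy":-63,"dz":-9,"roll":0.32,"hand":1},{"dx":-227,"dy":-79,"dz":-9,"roll":0.4,"hand":1},{"dx":-272,"dy":-95,"dz":-9,"roll":0.48,"hand":1},{"dx":-303,"dy":-130,"dz":-9,"roll":0.56,"hand":1},{"dx":-334,"dy":-166,"dz":-9,"roll":0.64,"hand":1},{"dx":-365,"dy":-201,"dz":-9,"roll":0.72,"hand":1},{"dx":-396,"dy":-237,"dz":-9,"roll":0.8,"hand":1},{"dx":-427,"dy":-272,"dz":-9,"roll":0.88,"hand":1},{"dx":-457,"dy":-308,"dz":-9,"roll":0.96,"hand":1},{"dx":-467,"dy":-357,"dz":-9,"roll":1.04,"hand":1},{"dx":-477,"dy":-406,"dz":-9,"roll":1.12,"hand":1},{"dx":-487,"dy":-455,"dz":-9,"roll":1.2,"hand":1},{"dx":-496,"dy":-504,"dz":-9,"roll":1.28,"hand":1},{"dx":-505,"dy":-553,"dz":-9,"roll":1.36,"hand":1},{"dx":-490,"dy":-600,"dz":-9,"roll":1.44,"hand":1},{"dx":-475,"dy":-645,"dz":-5,"roll":1.5,"hand":1},{"dx":-462,"dy":-690,"dz":0,"roll":1.526,"hand":1}]'
python3 - <<'E'
from h import *
tgt([.437,-.146,.215],[.437,-.146,.106],yaw=-.19)
E
```

```text
time_s: 2.15
tool_pos: [0.4445, -0.1235, 0.2313]
ee_rot: [2.424, 1.998, 0.0]
ft_force: [1.1, -0.1, -0.4]
grip_width: 0.999
t 2.15 tcp [ 0.4445 -0.1235  0.2313] yawY -0.192 tilt [ 0.  0. -1.] F [ 1.1 -0.1 -0.4] w 0.999 q [-0.25  0.3   0.56  1.99 -0.2   0.91  0.21]
[0.437, -0.146, 0.215] -> [-23.5  -3.1  16.3]
[0.437, -0.146, 0.106] -> [-23.5  -3.1 125.3]
roll -0.002
```

```bash
python3 -m jog '[{"dx":-23.5,"dy":-3,"dz":0,"roll":0,"hand":1},{"dx":-23.5,"dy":-3,"dz":30,"roll":0,"hand":1},{"dx":-23.5,"dy":-3,"dz":65,"roll":0,"hand":1},{"dx":-23.5,"dy":-3,"dz":100,"roll":0,"hand":1},{"dx":-23.5,"dy":-3,"dz":125,"roll":0,"hand":1},{"dx":-23.5,"dy":-3,"dz":125,"roll":0,"hand":1},{"dx":-23.5,"dy":-3,"dz":125,"roll":0,"hand":1}]'
python3 - <<'E'
from h import *
tgt([.437,-.146,.106],yaw=-.19)
s=snap('side','side2'); crop(s,250,100,400,240,5,'side2')
s=snap('top','top2'); crop(s,220,140,370,260,5,'top2')
E
```

```text
time_s: 2.85
tool_pos: [0.4383, -0.1448, 0.1066]
ee_rot: [-2.422, -2.0, 0.001]
ft_force: [0.6, -0.2, -0.4]
grip_width: 1.001
t 2.85 tcp [ 0.4383 -0.1448  0.1066] yawY -0.19 tilt [-0.001 -0.    -1.   ] F [ 0.6 -0.2 -0.4] w 1.001 q [-0.09  0.48  0.44  2.15 -0.36  0.59  0.42]
[0.437, -0.146, 0.106] -> [-1.4 -1.1  0.6]
roll -0.0
```

View pics/side2.png

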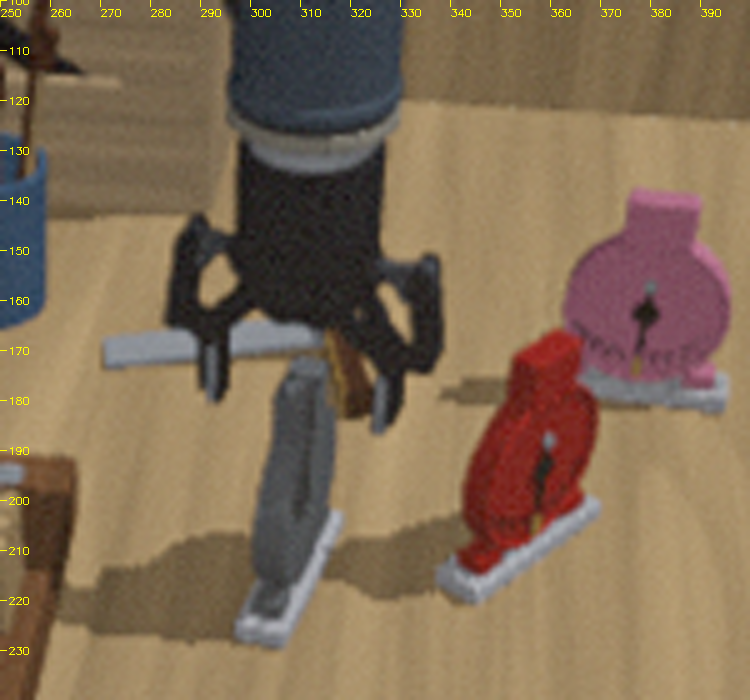

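View pics/top2.png

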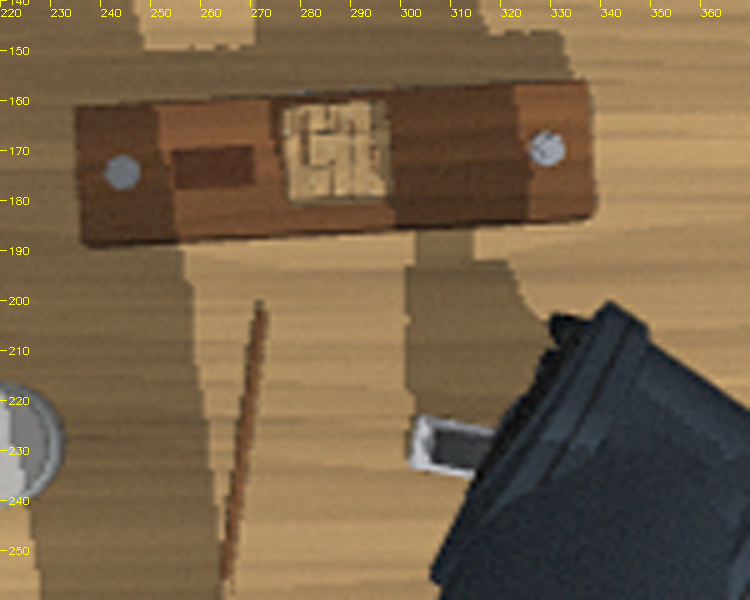

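```bash
python3 -m jog '[{"dx":0,"dy":-1,"dz":0,"roll":0,"hand":0},{"dx":0,"dy":-1,"dz":0,"roll":0,"hand":0},{"dx":0,"dy":-1,"dz":0,"roll":0,"hand":0},{"dx":0,"dy":-1,"dz":0,"roll":0,"hand":0},{"dx":0,"dy":-1,"dz":0,"roll":0,"hand":0},{"dx":0,"dy":-1,"dz":0,"roll":0,"hand":0},{"dx":0,"dy":-1,"dz":0,"roll":0,"hand":0},{"dx":0,"dy":-1,"dz":0,"roll":0,"hand":0}]' 50
python3 - <<'E'
from h import *
tgt([.437,-.146,.106],yaw=-.19)
s=snap('side','side3'); crop(s,250,100,400,240,5,'side3')
E
```

```text
time_s: 3.75
tool_pos: [0.4379, -0.1444, 0.1066]
ee_rot: [2.422, 2.0, 0.001]
ft_force: [0.2, -0.8, 6.1]
grip_width: 0.223
t 3.75 tcp [ 0.4379 -0.1444  0.1066] yawY -0.19 tilt [ 0.001 -0.    -1.   ] F [ 0.2 -0.8  6.1] w 0.223 q [-0.09  0.48  0.44  2.15 -0.36  0.58  0.42]
[0.437, -0.146, 0.106] -> [-1.7 -0.6  0.6]
roll 0.0
```

View pics/side3.png

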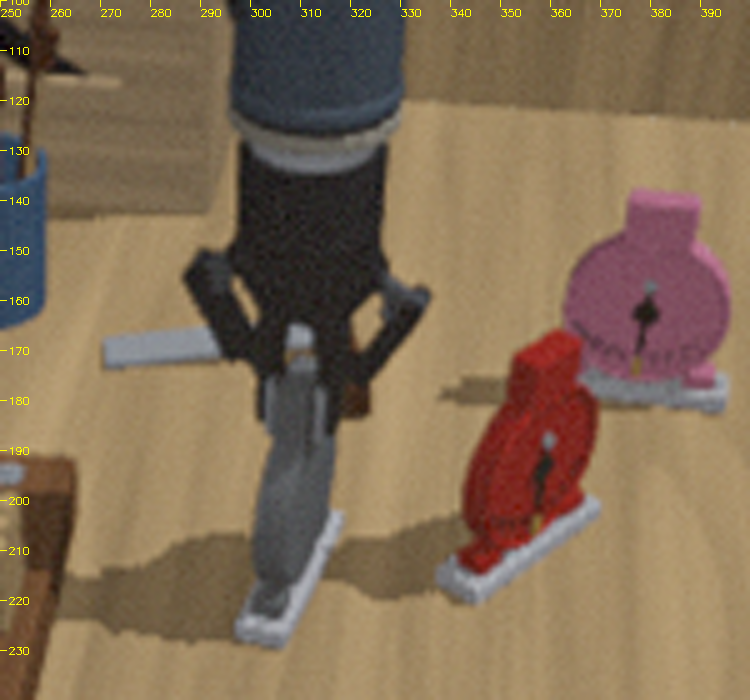

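```bash
python3 -m jog '[{"dx":0,"dy":-1,"dz":-20,"roll":0,"hand":0},{"dx":0,"dy":-1,"dz":-50,"roll":0,"hand":0},{"dx":0,"dy":-1,"dz":-90,"roll":0,"hand":0},{"dx":0,"dy":-1,"dz":-130,"roll":0,"hand":0},{"dx":0,"dy":-1,"dz":-170,"roll":0,"hand":0},{"dx":0,"dy":-1,"dz":-200,"roll":0,"hand":0},{"dx":0,"dy":-1,"dz":-200,"roll":0,"hand":0}]'
python3 - <<'E'
from h import *
tgt([.55,0,.4],[.52,.25,.45],[.45,.38,.5],[.45,.42,.5],yaw=1.7)
s=load('side3'); R,C=cam(s); print('axis',R[2])
for P in([.4,.42,.41],[.45,.4,.45],[.45,.45,.45],[.4,.45,.5]): print(P,proj(s,P),np.linalg.norm(C-P))
s=snap('side','side4'); crop(s,220,40,420,190,4,'side4')
E
```

```text
time_s: 4.5
tool_pos: [0.4377, -0.1449, 0.3093]
ee_rot: [2.419, 1.998, 0.006]
ft_force: [-0.0, 0.8, -4.3]
grip_width: 0.228
t 4.5 tcp [ 0.4377 -0.1449  0.3093] yawY -0.19 tilt [ 0.005 -0.001 -1.   ] F [-0.   0.8 -4.3] w 0.228 q [-0.27  0.21  0.61  1.86 -0.13  1.1   0.2 ]
[0.55, 0, 0.4] -> [163.5  83.4 -90.2]
[0.52, 0.25, 0.45] -> [ 403.4    7.  -140.5]
[0.45, 0.38, 0.5] -> [ 517.8  -86.  -190.9]
[0.45, 0.42, 0.5] -> [ 557.1  -93.6 -191. ]
roll -1.89
axis [ 0.14411003 -0.77322006 -0.61754598]
[0.4, 0.42, 0.41] [[303.65713792 247.47988526]] 0.4573211317820918
[0.45, 0.4, 0.45] [[263.35142987 205.44067266]] 0.4521087409251144
[0.45, 0.45, 0.45] [[254.18098988 234.1203344 ]] 0.4145516868335699
[0.4, 0.45, 0.5] [[303.1551398  200.28134731]] 0.3763358052353316
```

View pics/side4.png

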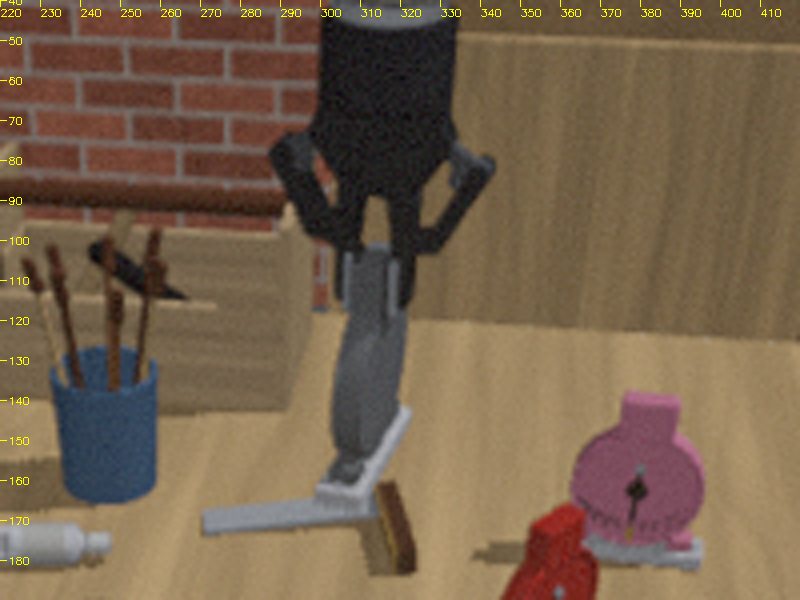

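```bash
python3 -m jog '[{"dx":41,"dy":21,"dz":-22,"roll":-0.13,"hand":0},{"dx":82,"dy":42,"dz":-45,"roll":-0.26,"hand":0},{"dx":123,"dy":63,"dz":-68,"roll":-0.39,"hand":0},{"dx":163,"dy":80,"dz":-90,"roll":-0.52,"hand":0},{"dx":203,"dy":68,"dz":-98,"roll":-0.65,"hand":0},{"dx":243,"dy":55,"dz":-106,"roll":-0.78,"hand":0},{"dx":283,"dy":43,"dz":-114,"roll":-0.91,"hand":0},{"dx":323,"dy":30,"dz":-123,"roll":-1.04,"hand":0},{"dx":363,"dy":18,"dz":-132,"roll":-1.17,"hand":0},{"dx":403,"dy":5,"dz":-140,"roll":-1.3,"hand":0},{"dx":440,"dy":-20,"dz":-150,"roll":-1.43,"hand":0},{"dx":475,"dy":-45,"dz":-160,"roll":-1.56,"hand":0},{"dx":510,"dy":-70,"dz":-168,"roll":-1.69,"hand":0},{"dx":540,"dy":-85,"dz":-171,"roll":-1.82,"hand":0},{"dx":557,"dy":-94,"dz":-171,"roll":-1.95,"hand":0},{"dx":557,"dy":-94,"dz":-171,"roll":-1.95,"hand":0},{"dx":557,"dy":-94,"dz":-171,"roll":-1.95,"hand":0},{"dx":557,"dy":-94,"dz":-171,"roll":-1.95,"hand":0},{"dx":557,"dy":-94,"dz":-171,"roll":-1.95,"hand":0},{"dx":557,"dy":-94,"dz":-171,"roll":-1.95,"hand":0}]'
python3 - <<'E'
from h import *
tgt(yaw=1.7)
s=snap('side','side5'); cv2.imwrite('pics/side5.png',s['image'][:,:,::-1])
E
```

```text
time_s: 6.55
tool_pos: [0.4498, 0.4198, 0.4773]
ee_rot: [-0.294, 3.128, -0.0]
ft_force: [-0.6, -0.5, -4.1]
grip_width: 0.229
t 6.55 tcp [0.4498 0.4198 0.4773] yawY 1.758 tilt [ 0. -0. -1.] F [-0.6 -0.5 -4.1] w 0.229 q [-0.84  0.39  0.02  1.11 -0.01  1.64  0.94]
roll 0.058
```

View pics/side5.png

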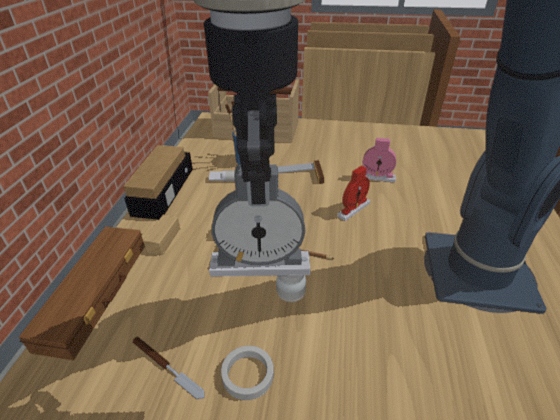

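```bash
python3 - <<'E'
from h import *
s=load('side5'); crop(s,205,190,315,280,7,'c5')
E
```

```text
(no output)
```

View pics/c5.png

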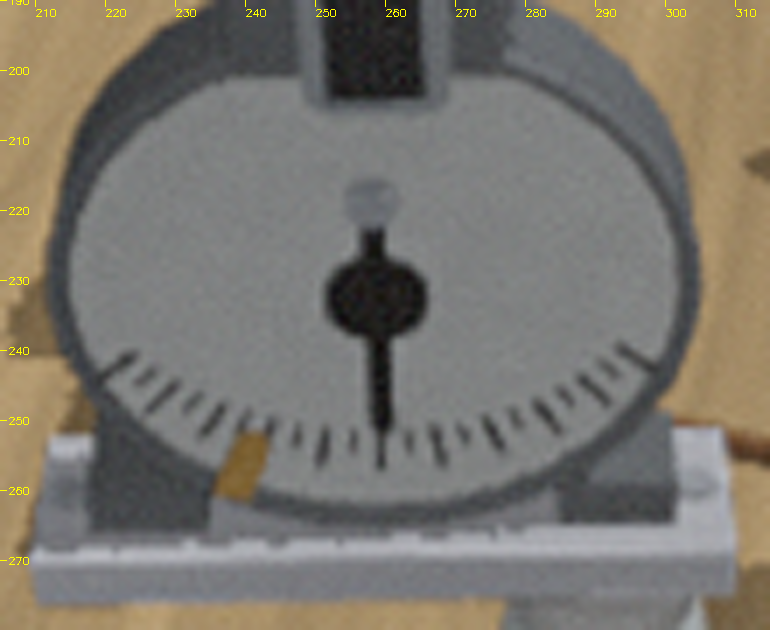

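```bash
cat >> h.py <<'E'
def dial(s,P0,yaw,uvs):
    # P0 point on dial plane (world), yaw of the dial normal
    R,C=cam(s); n=np.array([np.cos(yaw),np.sin(yaw),0]); Y=np.array([-np.sin(yaw),np.cos(yaw),0]); out=[]
    for uv in uvs:
        d=R.T@np.linalg.inv(s["camera_matrix"])@np.array([*uv,1.]); X=C+d*(n@(P0-C))/(n@d)-P0; out.append((X@Y*1000,X[2]*1000))
    return np.array(out)
E
python3 - <<'E'
from h import *
s=load('side5'); y=1.758
P0=np.array([.4498,.4198,.4773-.106+.084])+.010*np.array([np.cos(y),np.sin(y),0])
q=dial(s,P0,y,[(257,218.5),(258.7,251.5),(258.5,257),(241.5,251.5),(237.2,260.8),(219,242),(297,242.5),(210,270),(308,270)]); print(q.round(1))
v=q-q[0]; print('ang deg from own pivot',np.degrees(np.arctan2(v[:,0],-v[:,1])).round(2)); print('marker axis',np.degrees(np.arctan2(*( (q[4]-q[3])*[1,-1]))))
E
```

```text
[[ -3.   -0.3]
 [ -3.1 -49.7]
 [ -3.6 -58.6]
 [-23.  -49.2]
 [-29.  -64.2]
 [-47.4 -33.6]
 [ 41.  -36.8]
 [-62.8 -78.9]
 [ 55.3 -82.4]]
ang deg from own pivot [ 1.800e+02 -5.000e-02 -6.100e-01 -2.218e+01 -2.211e+01 -5.315e+01
  5.035e+01 -3.724e+01  3.539e+01]
marker axis -21.911293147757544
```

```bash
python3 - <<'E'
from h import *
s=load('side5'); crop(s,212,232,302,268,8,'c6')
y=1.758
P0=np.array([.4498,.4198,.4773-.106+.084])+.010*np.array([np.cos(y),np.sin(y),0])
# rectified dial: 6px/mm... y -60..60, z -75..15
g=[];
R,C=cam(s); n=np.array([np.cos(y),np.sin(y),0]); Y=np.array([-np.sin(y),np.cos(y),0])
ys,zs=np.meshgrid(np.linspace(-63,57,780),np.linspace(5,-75,520))
P=P0+ys[...,None]/1e3*Y+zs[...,None]/1e3*np.array([0,0,1])
uv=proj(s,P).reshape(520,780,2).astype(np.float32)
im=cv2.remap(s['image'],uv[...,0].copy(),uv[...,1].copy(),cv2.INTER_CUBIC)[:,:,::-1].copy()
# angle overlay about pivot (-3,0)
for a in range(-60,61,5):
    c=np.array([-3.,-.3]);d=np.array([np.sin(np.radians(a)),-np.cos(np.radians(a))])
    f=lambda p:(int((p[0]+63)*6.5),int((5-p[1])*6.5))
    cv2.line(im,f(c+59*d),f(c+64*d),(0,255,0),1); cv2.putText(im,str(a),f(c+66*d),0,.35,(0,0,255),1)
cv2.imwrite('pics/c7.png',im)
E
```

```text
(no output)
```

View pics/c7.png

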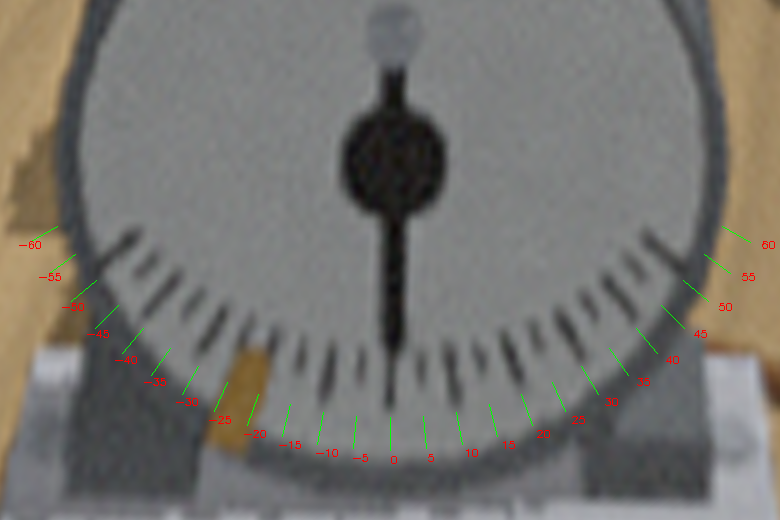

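```bash
python3 - <<'E'
from h import *
tgt([.56,.2,.42],[.6,-.042,.26],[.6,-.042,.223],yaw=.046)
E
```

```text
t 6.6 tcp [0.4497 0.4199 0.4774] yawY 1.759 tilt [ 0. -0. -1.] F [ 0.3  0.2 -3.7] w 0.223 q [-0.84  0.39  0.02  1.11 -0.01  1.64  0.94]
[0.56, 0.2, 0.42] -> [ -67.3 -236.7   57.4]
[0.6, -0.042, 0.26] -> [ -61.4 -481.9  217.4]
[0.6, -0.042, 0.223] -> [ -61.4 -481.9  254.4]
roll 1.713
```

```bash
python3 -m jog '[{"dx":-12,"dy":-40,"dz":9,"roll":0.12,"hand":0},{"dx":-24,"dy":-80,"dz":18,"roll":0.25,"hand":0},{"dx":-36,"dy":-120,"dz":28,"roll":0.38,"hand":0},{"dx":-48,"dy":-160,"dz":38,"roll":0.51,"hand":0},{"dx":-60,"dy":-200,"dz":48,"roll":0.64,"hand":0},{"dx":-67,"dy":-237,"dz":57,"roll":0.77,"hand":0},{"dx":-66,"dy":-272,"dz":75,"roll":0.9,"hand":0},{"dx":-65,"dy":-307,"dz":97,"roll":1.03,"hand":0},{"dx":-64,"dy":-342,"dz":119,"roll":1.16,"hand":0},{"dx":-63,"dy":-377,"dz":141,"roll":1.29,"hand":0},{"dx":-62,"dy":-412,"dz":163,"roll":1.42,"hand":0},{"dx":-61,"dy":-447,"dz":185,"roll":1.55,"hand":0},{"dx":-61,"dy":-482,"dz":205,"roll":1.68,"hand":0},{"dx":-61,"dy":-482,"dz":217,"roll":1.713,"hand":0},{"dx":-61,"dy":-482,"dz":217,"roll":1.713,"hand":0},{"dx":-61,"dy":-482,"dz":217,"roll":1.713,"hand":0},{"dx":-61,"dy":-482,"dz":217,"roll":1.713,"hand":0}]'
python3 - <<'E'
from h import *
tgt([.6,-.042,.228],[.6,-.042,.223],yaw=.046)
s=snap('side','side6'); crop(s,190,110,310,230,5,'side6')
s=snap('top','top6'); crop(s,220,120,370,220,5,'top6')
E
```

```text
time_s: 8.3
tool_pos: [0.6005, -0.0401, 0.2613]
ee_rot: [2.165, 2.276, 0.002]
ft_force: [0.2, 0.2, -3.8]
grip_width: 0.228
t 8.3 tcp [ 0.6005 -0.0401  0.2613] yawY 0.05 tilt [ 0.002  0.001 -1.   ] F [ 0.2  0.2 -3.8] w 0.228 q [-0.31  0.48  0.48  1.61 -0.24  1.11  0.28]
[0.6, -0.042, 0.228] -> [-1.9 -0.6 33.3]
[0.6, -0.042, 0.223] -> [-1.9 -0.6 38.3]
roll 0.004
```

View pics/side6.png

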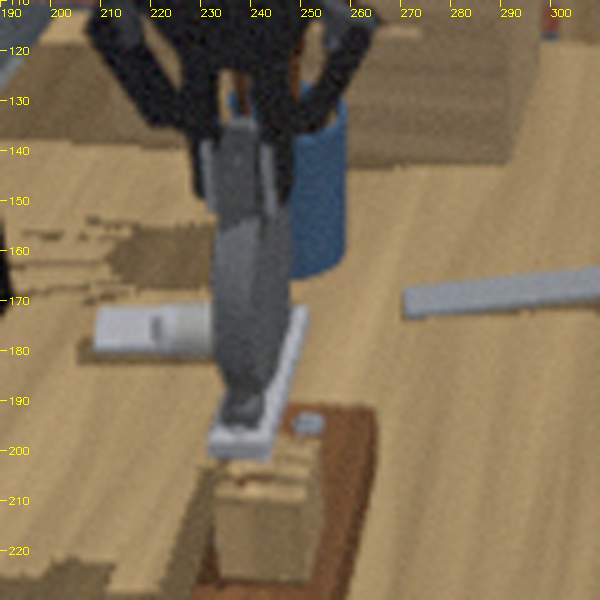

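View pics/top6.png

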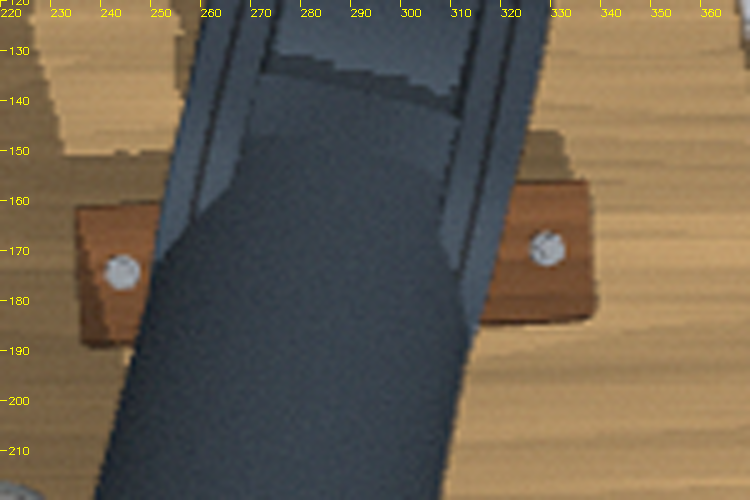

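```bash
python3 -m jog '[{"dx":-2,"dy":-0.5,"dz":10,"roll":0.004,"hand":0},{"dx":-2,"dy":-0.5,"dz":20,"roll":0.004,"hand":0},{"dx":-2,"dy":-0.5,"dz":27,"roll":0.004,"hand":0},{"dx":-2,"dy":-0.5,"dz":32,"roll":0.004,"hand":0},{"dx":-2,"dy":-0.5,"dz":34,"roll":0.004,"hand":0},{"dx":-2,"dy":-0.5,"dz":34,"roll":0.004,"hand":0}]'
python3 -m jog '[{"dx":0,"dy":0,"dz":1,"roll":0,"hand":0},{"dx":0,"dy":0,"dz":2,"roll":0,"hand":0},{"dx":0,"dy":0,"dz":2,"roll":0,"hand":0}]'
```

```text
time_s: 9.0
tool_pos: [0.5994, -0.0434, 0.2259]
ee_rot: [-2.173, -2.268, 0.001]
ft_force: [0.1, 0.0, -3.4]
grip_width: 0.229
time_s: 9.3
tool_pos: [0.5995, -0.0434, 0.2244]
ee_rot: [2.173, 2.269, 0.0]
ft_force: [0.3, 0.2, -3.4]
grip_width: 0.227
```

```bash
python3 -m jog '[{"dx":0,"dy":0,"dz":1,"roll":0,"hand":0},{"dx":0,"dy":0,"dz":1,"roll":0,"hand":0},{"dx":0,"dy":0,"dz":2,"roll":0,"hand":0},{"dx":0,"dy":0,"dz":2,"roll":0,"hand":0}]'
```

```text
time_s: 9.7
tool_pos: [0.5998, -0.0435, 0.2235]
ee_rot: [2.173, 2.268, 0.002]
ft_force: [-2.9, 0.2, 8.5]
grip_width: 0.223
```

```bash
python3 -m jog '[{"dx":0,"dy":0,"dz":0,"roll":0,"hand":0},{"dx":0,"dy":0,"dz":0,"roll":0,"hand":0},{"dx":0,"dy":0,"dz":0,"roll":0,"hand":0}]' 25
python3 -m jog '[{"dx":-3,"dy":0,"dz":0,"roll":0,"hand":0},{"dx":-6,"dy":0,"dz":0.1,"roll":0,"hand":0},{"dx":-9,"dy":0,"dz":0.3,"roll":0,"hand":0},{"dx":-12,"dy":0,"dz":0.6,"roll":0,"hand":0},{"dx":-15,"dy":0,"dz":0.9,"roll":0,"hand":0}]'
python3 - <<'E'
from h import *
tgt()
s=snap('side','side7'); crop(s,190,110,310,230,5,'side7')
E
```

```text
time_s: 10.0
tool_pos: [0.5998, -0.0435, 0.2236]
ee_rot: [2.173, 2.268, 0.002]
ft_force: [-2.0, 0.6, 8.8]
grip_width: 0.228
time_s: 10.5
tool_pos: [0.6007, -0.0572, 0.2228]
ee_rot: [-2.172, -2.27, -0.005]
ft_force: [-2.6, 5.8, 10.8]
grip_width: 0.228
t 10.5 tcp [ 0.6007 -0.0572  0.2228] yawY 0.044 tilt [ 0.002  0.002 -1.   ] F [-2.6  5.8 10.8] w 0.228 q [-0.27  0.51  0.47  1.66 -0.26  1.03  0.32]
```

View pics/side7.png

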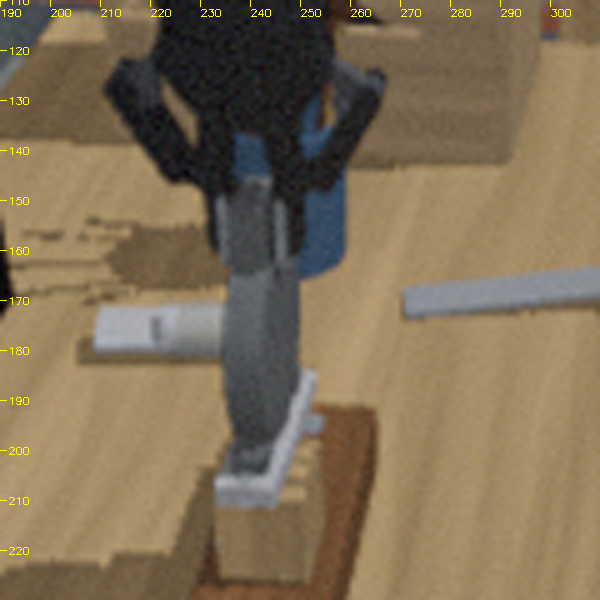

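```bash
cat >> h.py <<'E'
from scipy.spatial.transform import Rotation as Ro
def gpose(tab,yaw,th):  # base pose from tab point
    R=Ro.from_euler('z',yaw).as_matrix()@Ro.from_euler('x',th).as_matrix()
    return R,np.array(tab)-R@[0,0,.125]
def gbox(R,b,x0,x1,y0,y1,z0,z1):
    return b+(R@np.array([[a,c,z] for z in(z0,z1) for a,c in((x0,y0),(x1,y0),(x1,y1),(x0,y1))]).T).T
def gdraw(s,tab,yaw,th):
    R,b=gpose(tab,yaw,th); draw(s,gbox(R,b,-.015,.015,-.06,.06,0,.012)); draw(s,gbox(R,b,-.01,.01,-.021,.021,.108,.142)); return b
E
python3 - <<'E'
from h import *
for th in(0,.11):
    s=load('side7'); print(gdraw(s,[.6007,-.0572-.002,.2228+.019],.044,th)); crop(s,200,130,310,230,6,f'o7_{th}')
a=cv2.imread('pics/o7_0.png');b=cv2.imread('pics/o7_0.11.png')
cv2.imwrite('pics/o7.png',np.hstack([a[:,:400],b[:,:400]]))
E
```

```text
[ 0.6007 -0.0592  0.1168]
[ 0.60009641 -0.04549099  0.11755549]
```

View pics/o7.png

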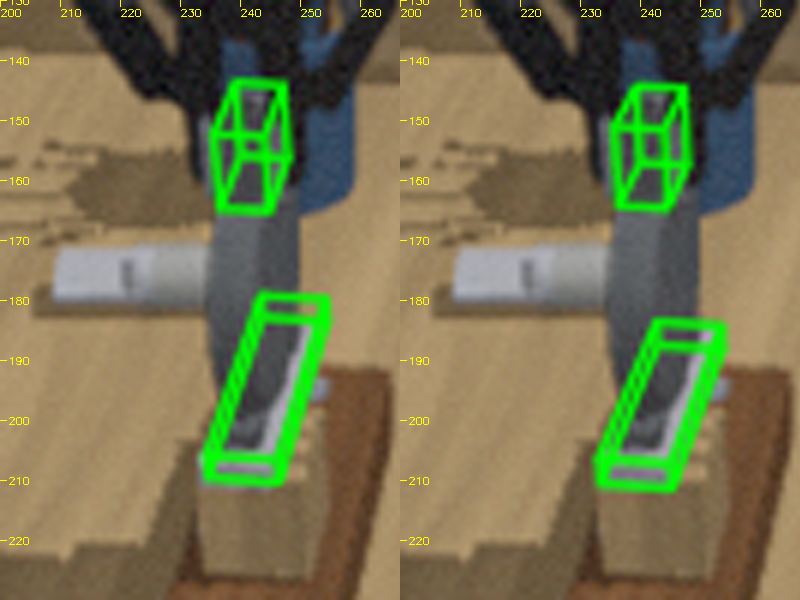

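```bash
python3 -m jog '[{"dx":-3,"dy":0,"dz":0.3,"roll":0,"hand":0},{"dx":-6,"dy":0,"dz":0.9,"roll":0,"hand":0},{"dx":-9,"dy":0,"dz":1.5,"roll":0,"hand":0},{"dx":-12,"dy":0,"dz":2.1,"roll":0,"hand":0}]'
python3 -m jog '[{"dx":-3,"dy":0,"dz":0.7,"roll":0,"hand":0},{"dx":-6,"dy":0,"dz":1.5,"roll":0,"hand":0},{"dx":-9,"dy":0,"dz":2.5,"roll":0,"hand":0},{"dx":-9,"dy":0,"dz":2.5,"roll":0,"hand":0}]'
python3 - <<'E'
from h import *
tgt()
s=snap('side','side8'); crop(s,190,110,310,230,5,'side8')
E
```

```text
time_s: 10.95
tool_pos: [0.6013, -0.0697, 0.221]
ee_rot: [2.172, 2.269, 0.004]
ft_force: [-1.8, 2.3, 12.4]
grip_width: 0.231
time_s: 11.35
tool_pos: [0.6017, -0.0798, 0.2186]
ee_rot: [2.173, 2.267, 0.003]
ft_force: [-3.4, -0.1, 12.4]
grip_width: 0.224
t 11.35 tcp [ 0.6017 -0.0798  0.2186] yawY 0.043 tilt [ 0.003  0.    -1.   ] F [-3.4 -0.1 12.4] w 0.224 q [-0.24  0.52  0.47  1.66 -0.27  1.02  0.36]
```

View pics/side8.png

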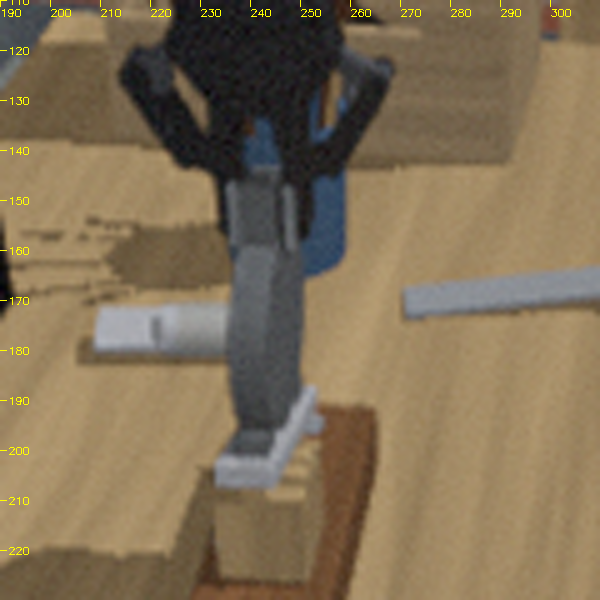

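```bash
python3 -m jog '[{"dx":-3,"dy":0,"dz":0.8,"roll":0,"hand":0},{"dx":-6,"dy":0,"dz":1.8,"roll":0,"hand":0},{"dx":-9,"dy":0,"dz":2.8,"roll":0,"hand":0},{"dx":-9.5,"dy":0,"dz":3,"roll":0,"hand":0},{"dx":-9.5,"dy":0,"dz":3,"roll":0,"hand":0}]'
python3 - <<'E'
from h import *
tgt()
s=snap('side','side9'); crop(s,200,130,310,230,6,'side9')
R=[]
for th in(.3,.375,.45):
    s=load('side9'); print(gdraw(s,[.6017,-.089-.002,.216+.019],.044,th)); crop(s,200,130,310,230,6,'t'); R.append(cv2.imread('pics/t.png')[:,100:360])
cv2.imwrite('pics/o9.png',np.hstack(R))
E
```

```text
time_s: 11.9
tool_pos: [0.6021, -0.0892, 0.2156]
ee_rot: [2.172, 2.267, 0.003]
ft_force: [-3.1, 0.5, 12.0]
grip_width: 0.226
t 11.9 tcp [ 0.6021 -0.0892  0.2156] yawY 0.043 tilt [ 0.003  0.    -1.   ] F [-3.1  0.5 12. ] w 0.226 q [-0.22  0.53  0.46  1.66 -0.27  1.02  0.37]
[ 0.60007516 -0.05409573  0.11558294]
[ 0.59968615 -0.04526025  0.11868655]
[ 0.59930846 -0.03668193  0.12244411]
```

View pics/o9.png

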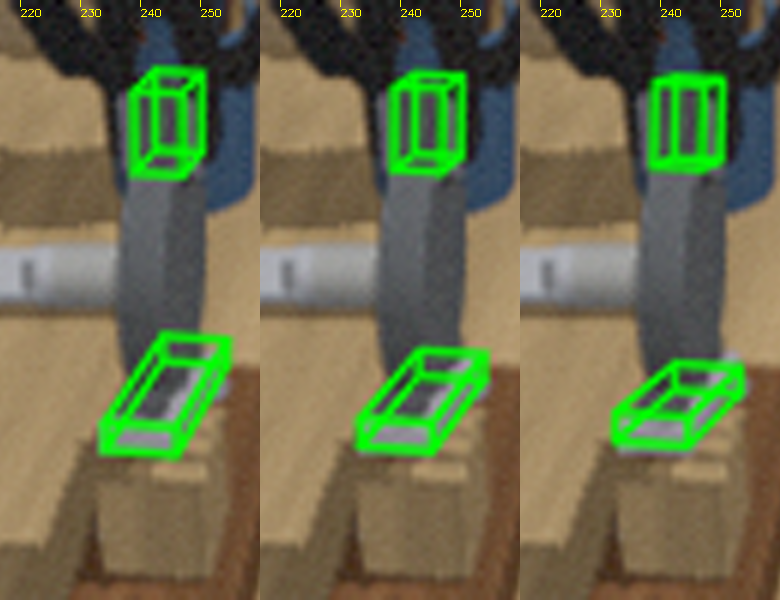

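View pics/side9.png

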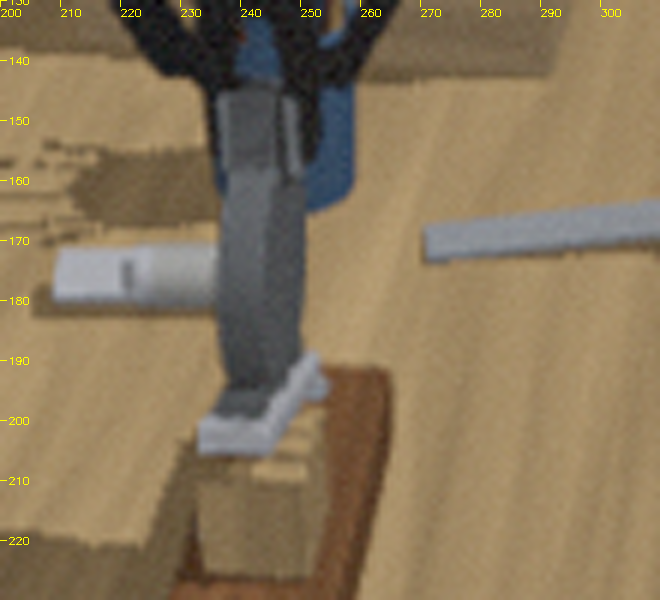

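```bash
python3 -m jog '[{"dx":0,"dy":0,"dz":0,"roll":0,"hand":0},{"dx":0,"dy":0,"dz":0,"roll":0,"hand":0},{"dx":0,"dy":0,"dz":0,"roll":0,"hand":0},{"dx":0,"dy":0,"dz":-10,"roll":0,"hand":0},{"dx":0,"dy":0,"dz":-30,"roll":0,"hand":0},{"dx":0,"dy":0,"dz":-60,"roll":0,"hand":0}]' 90
python3 - <<'E'
from h import *
tgt([.56,.2,.42],[.45,.42,.48],yaw=1.758)
E
```

```text
time_s: 12.55
tool_pos: [0.6006, -0.0886, 0.2733]
ee_rot: [-2.171, -2.267, 0.004]
ft_force: [1.3, -0.8, -3.6]
grip_width: 0.218
t 12.55 tcp [ 0.6006 -0.0886  0.2733] yawY 0.043 tilt [-0.003  0.    -1.   ] F [ 1.3 -0.8 -3.6] w 0.218 q [-0.23  0.48  0.49  1.57 -0.24  1.15  0.35]
[0.56, 0.2, 0.42] -> [ 290.1  -28.6 -146.6]
[0.45, 0.42, 0.48] -> [ 514.6 -129.2 -206.2]
roll -1.715
```

```bash
python3 -m jog '[{"dx":36,"dy":-3,"dz":-18,"roll":-0.12,"hand":0},{"dx":72,"dy":-7,"dz":-36,"roll":-0.24,"hand":0},{"dx":108,"dy":-11,"dz":-54,"roll":-0.36,"hand":0},{"dx":145,"dy":-14,"dz":-73,"roll":-0.48,"hand":0},{"dx":181,"dy":-18,"dz":-91,"roll":-0.6,"hand":0},{"dx":217,"dy":-21,"dz":-110,"roll":-0.72,"hand":0},{"dx":253,"dy":-25,"dz":-128,"roll":-0.84,"hand":0},{"dx":290,"dy":-29,"dz":-147,"roll":-0.96,"hand":0},{"dx":327,"dy":-46,"dz":-157,"roll":-1.08,"hand":0},{"dx":365,"dy":-63,"dz":-167,"roll":-1.2,"hand":0},{"dx":402,"dy":-80,"dz":-177,"roll":-1.32,"hand":0},{"dx":440,"dy":-97,"dz":-187,"roll":-1.44,"hand":0},{"dx":477,"dy":-113,"dz":-197,"roll":-1.56,"hand":0},{"dx":500,"dy":-123,"dz":-203,"roll":-1.68,"hand":0},{"dx":515,"dy":-129,"dz":-206,"roll":-1.715,"hand":0},{"dx":515,"dy":-129,"dz":-206,"roll":-1.715,"hand":0},{"dx":515,"dy":-129,"dz":-206,"roll":-1.715,"hand":0},{"dx":515,"dy":-129,"dz":-206,"roll":-1.715,"hand":0},{"dx":515,"dy":-129,"dz":-206,"roll":-1.715,"hand":0},{"dx":515,"dy":-129,"dz":-206,"roll":-1.715,"hand":0}]'
python3 - <<'E'
from h import *
tgt([.6,-.089,.272],yaw=.043)
s=snap('side','side10'); crop(s,200,170,320,280,6,'side10')
E
```

```text
time_s: 14.55
tool_pos: [0.451, 0.4192, 0.4798]
ee_rot: [-0.29, 3.128, -0.0]
ft_force: [0.0, -0.3, -3.1]
grip_width: 0.226
t 14.55 tcp [0.451  0.4192 0.4798] yawY 1.756 tilt [ 0. -0. -1.] F [ 0.  -0.3 -3.1] w 0.226 q [-0.83  0.39  0.01  1.1  -0.    1.65  0.93]
[0.6, -0.089, 0.272] -> [ -52.8 -526.9  208. ]
roll 1.713
```

View pics/side10.png

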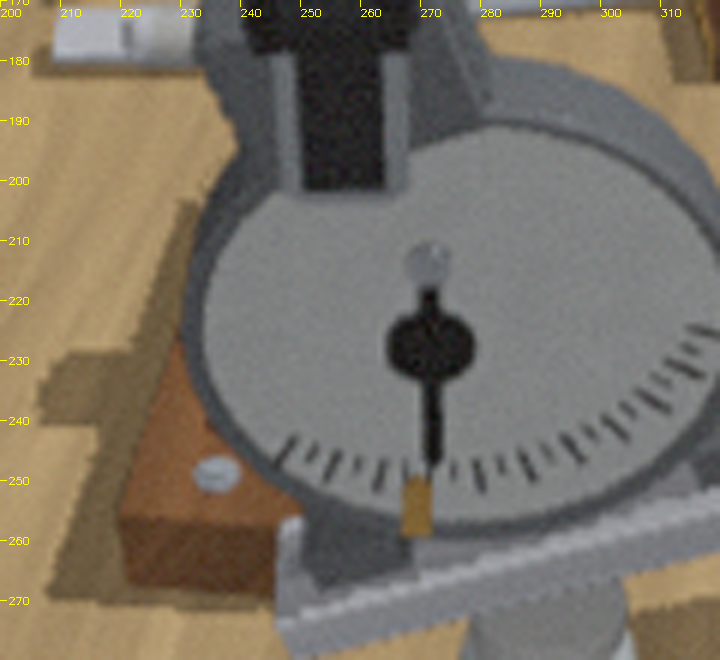

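```bash
python3 - <<'E'
from h import *
s=load('side10'); y=1.756
crop(s,240,200,320,265,10,'c10')
P0=np.array([.451,.4192,.4798-.022])+.010*np.array([np.cos(y),np.sin(y),0])
R=[]
q=dial(s,P0,y,[(270,213.8),(272,247),(269.2,250),(269.2,258.5),(295.5,247.5),(300,241),]); v=q-q[0]; print(q.round(1),np.degrees(np.arctan2(v[:,0],-v[:,1])).round(2))
E
```

```text
[[ 12.2   2.7]
 [ 13.5 -46.3]
 [ 10.2 -50.9]
 [  9.9 -64.8]
 [ 40.6 -47.8]
 [ 45.5 -37.7]] [180.     1.53  -2.15  -1.96  29.34  39.46]
```

View pics/c10.png

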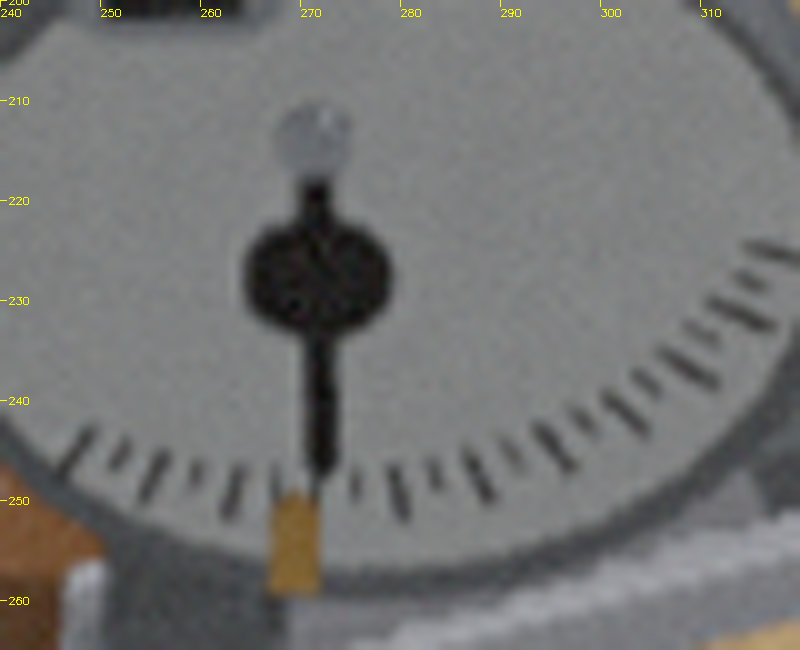

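```bash
python3 - <<'E'
from h import *
tgt([.56,.2,.42],[.6,-.086,.262],[.6,-.086,.226],yaw=.043)
E
```

```text
t 14.6 tcp [0.4509 0.4195 0.4798] yawY 1.757 tilt [ 0. -0. -1.] F [ 0.1 -0.9 -3.9] w 0.221 q [-0.83  0.39  0.01  1.1  -0.    1.65  0.93]
[0.56, 0.2, 0.42] -> [ -66.7 -235.8   59.9]
[0.6, -0.086, 0.262] -> [ -53.2 -524.3  218. ]
[0.6, -0.086, 0.226] -> [ -53.2 -524.2  254. ]
roll 1.714
```

```bash
python3 -m jog '[{"dx":-12,"dy":-40,"dz":9,"roll":0.12,"hand":0},{"dx":-24,"dy":-80,"dz":18,"roll":0.24,"hand":0},{"dx":-36,"dy":-120,"dz":28,"roll":0.36,"hand":0},{"dx":-48,"dy":-160,"dz":38,"roll":0.48,"hand":0},{"dx":-60,"dy":-200,"dz":50,"roll":0.6,"hand":0},{"dx":-66,"dy":-236,"dz":60,"roll":0.72,"hand":0},{"dx":-64,"dy":-272,"dz":80,"roll":0.84,"hand":0},{"dx":-62,"dy":-308,"dz":100,"roll":0.96,"hand":0},{"dx":-60,"dy":-344,"dz":120,"roll":1.08,"hand":0},{"dx":-58,"dy":-380,"dz":140,"roll":1.2,"hand":0},{"dx":-57,"dy":-416,"dz":160,"roll":1.32,"hand":0},{"dx":-56,"dy":-452,"dz":180,"roll":1.44,"hand":0},{"dx":-55,"dy":-488,"dz":200,"roll":1.56,"hand":0},{"dx":-53,"dy":-524,"dz":215,"roll":1.68,"hand":0},{"dx":-53,"dy":-524,"dz":218,"roll":1.714,"hand":0},{"dx":-53,"dy":-524,"dz":230,"roll":1.714,"hand":0},{"dx":-53,"dy":-524,"dz":245,"roll":1.714,"hand":0},{"dx":-53,"dy":-524,"dz":254,"roll":1.714,"hand":0},{"dx":-53,"dy":-524,"dz":254,"roll":1.714,"hand":0}]'
python3 -m jog '[{"dx":0,"dy":0,"dz":1.5,"roll":0,"hand":0},{"dx":0,"dy":0,"dz":3,"roll":0,"hand":0},{"dx":0,"dy":0,"dz":4.5,"roll":0,"hand":0},{"dx":0,"dy":0,"dz":6,"roll":0,"hand":0},{"dx":0,"dy":0,"dz":6,"roll":0,"hand":0}]'
```

```text
time_s: 16.5
tool_pos: [0.5995, -0.0834, 0.2245]
ee_rot: [-2.168, -2.271, 0.002]
ft_force: [-0.6, 0.4, -2.8]
grip_width: 0.226
time_s: 17.0
tool_pos: [0.6, -0.0849, 0.2198]
ee_rot: [-2.172, -2.27, 0.0]
ft_force: [-0.6, 0.1, -4.0]
grip_width: 0.226
```

```bash
python3 -m jog '[{"dx":0,"dy":0,"dz":1,"roll":0,"hand":0},{"dx":0,"dy":0,"dz":2,"roll":0,"hand":0},{"dx":0,"dy":0,"dz":3,"roll":0,"hand":0},{"dx":0,"dy":0,"dz":3,"roll":0,"hand":0}]'
python3 -m jog '[{"dx":0,"dy":0,"dz":0.5,"roll":0,"hand":0},{"dx":0,"dy":0,"dz":1,"roll":0,"hand":0},{"dx":0,"dy":0,"dz":1,"roll":0,"hand":0}]'
```

```text
time_s: 17.4
tool_pos: [0.6002, -0.0851, 0.2174]
ee_rot: [2.172, 2.269, 0.001]
ft_force: [-1.4, -0.6, 3.0]
grip_width: 0.221
time_s: 17.7
tool_pos: [0.6003, -0.0854, 0.2171]
ee_rot: [2.172, 2.268, 0.002]
ft_force: [-3.4, -0.3, 9.7]
grip_width: 0.219
```

```bash
python3 -m jog '[{"dx":0,"dy":0,"dz":0,"roll":0,"hand":0},{"dx":0,"dy":0,"dz":0,"roll":0,"hand":0},{"dx":-2,"dy":0,"dz":0.7,"roll":0,"hand":0},{"dx":-4,"dy":0,"dz":1.5,"roll":0,"hand":0},{"dx":-6.5,"dy":0,"dz":2.4,"roll":0,"hand":0},{"dx":-6.5,"dy":0,"dz":2.4,"roll":0,"hand":0},{"dx":-6.5,"dy":0,"dz":2.4,"roll":0,"hand":0}]' 25
python3 - <<'E'
from h import *
tgt()
s=snap('side','side11')
R=[load('side9')['image'][130:230,200:260],s['image'][130:230,200:260]]
cv2.imwrite('pics/cmp.png',cv2.resize(np.hstack(R)[:,:,::-1],None,fx=6,fy=6,interpolation=cv2.INTER_CUBIC))
E
```

```text
time_s: 18.4
tool_pos: [0.6008, -0.0915, 0.215]
ee_rot: [2.171, 2.269, 0.003]
ft_force: [-3.0, -0.1, 13.0]
grip_width: 0.222
t 18.4 tcp [ 0.6008 -0.0915  0.215 ] yawY 0.044 tilt [ 0.002  0.001 -1.   ] F [-3.  -0.1 13. ] w 0.222 q [-0.21  0.53  0.46  1.66 -0.27  1.02  0.38]
```

View pics/cmp.png

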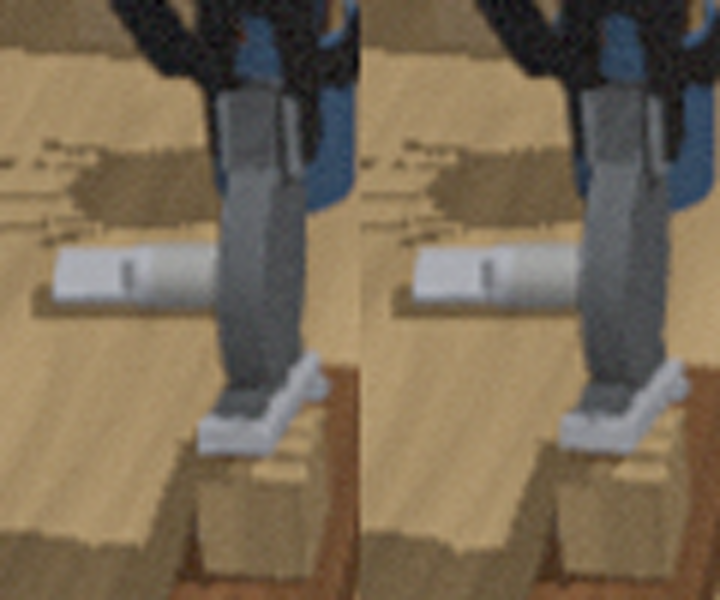

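```bash
python3 -m jog '[{"dx":0,"dy":0,"dz":0,"roll":0,"hand":0},{"dx":0,"dy":0,"dz":0,"roll":0,"hand":0},{"dx":0,"dy":0,"dz":0,"roll":0,"hand":0},{"dx":0,"dy":0,"dz":-10,"roll":0,"hand":0},{"dx":0,"dy":0,"dz":-30,"roll":0,"hand":0},{"dx":0,"dy":0,"dz":-60,"roll":0,"hand":0}]' 90
python3 -m jog '[{"dx":36,"dy":-3,"dz":-18,"roll":-0.12,"hand":0},{"dx":72,"dy":-7,"dz":-36,"roll":-0.24,"hand":0},{"dx":108,"dy":-11,"dz":-54,"roll":-0.36,"hand":0},{"dx":145,"dy":-14,"dz":-73,"roll":-0.48,"hand":0},{"dx":181,"dy":-18,"dz":-91,"roll":-0.6,"hand":0},{"dx":217,"dy":-21,"dz":-110,"roll":-0.72,"hand":0},{"dx":253,"dy":-25,"dz":-128,"roll":-0.84,"hand":0},{"dx":290,"dy":-29,"dz":-147,"roll":-0.96,"hand":0},{"dx":327,"dy":-46,"dz":-157,"roll":-1.08,"hand":0},{"dx":365,"dy":-63,"dz":-167,"roll":-1.2,"hand":0},{"dx":402,"dy":-80,"dz":-177,"roll":-1.32,"hand":0},{"dx":440,"dy":-97,"dz":-187,"roll":-1.44,"hand":0},{"dx":477,"dy":-113,"dz":-197,"roll":-1.56,"hand":0},{"dx":500,"dy":-123,"dz":-203,"roll":-1.68,"hand":0},{"dx":515,"dy":-129,"dz":-206,"roll":-1.715,"hand":0},{"dx":515,"dy":-129,"dz":-206,"roll":-1.715,"hand":0},{"dx":515,"dy":-129,"dz":-206,"roll":-1.715,"hand":0},{"dx":515,"dy":-129,"dz":-206,"roll":-1.715,"hand":0},{"dx":515,"dy":-129,"dz":-206,"roll":-1.715,"hand":0},{"dx":515,"dy":-129,"dz":-206,"roll":-1.715,"hand":0}]'
python3 - <<'E'
from h import *
tgt([.56,.2,.42],[.6,-.0905,.262],[.6,-.0905,.226],yaw=.043)
s=snap('side','side12'); crop(s,240,200,320,265,10,'c12')
E
```

```text
time_s: 19.05
tool_pos: [0.5994, -0.0909, 0.2727]
ee_rot: [-2.17, -2.268, 0.004]
ft_force: [0.7, -0.5, -3.2]
grip_width: 0.218
time_s: 21.05
tool_pos: [0.4494, 0.4166, 0.4794]
ee_rot: [-0.292, 3.128, -0.0]
ft_force: [0.2, 0.7, -4.6]
grip_width: 0.225
t 21.05 tcp [0.4494 0.4166 0.4794] yawY 1.757 tilt [ 0. -0. -1.] F [ 0.2  0.7 -4.6] w 0.225 q [-0.83  0.39  0.01  1.11 -0.    1.65  0.93]
[0.56, 0.2, 0.42] -> [ -68.6 -233.3   59.5]
[0.6, -0.0905, 0.262] -> [ -54.1 -526.2  217.6]
[0.6, -0.0905, 0.226] -> [ -54.1 -526.2  253.6]
roll 1.714
```

View pics/c12.png

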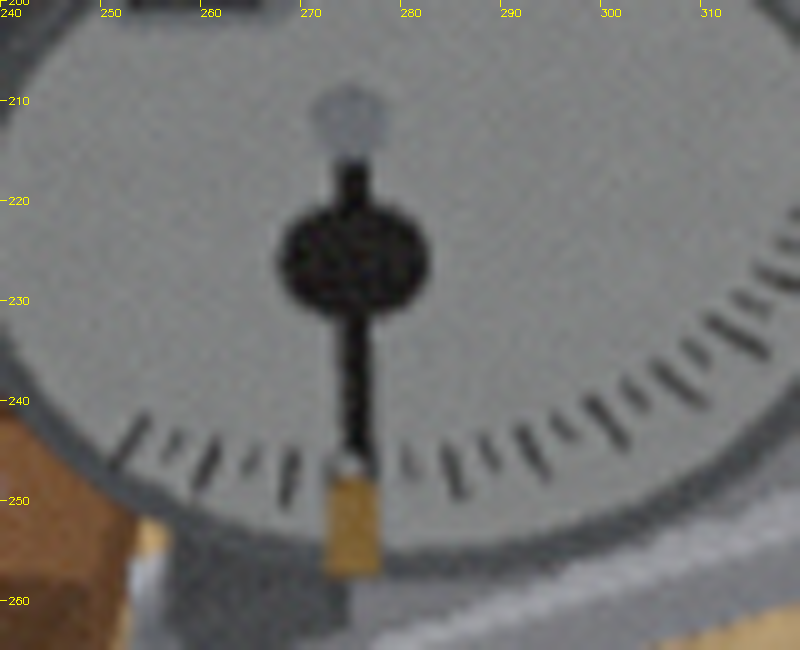

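Needle tip (275.5, 246) and marker centre (275.3, 252) line up with the pivot (275.2, 212), so the tilt is right. I'll take it back as it is, with the firm grip.

```bash
python3 -m jog '[{"dx":-12,"dy":-40,"dz":9,"roll":0.12,"hand":0},{"dx":-24,"dy":-80,"dz":18,"roll":0.24,"hand":0},{"dx":-36,"dy":-120,"dz":28,"roll":0.36,"hand":0},{"dx":-48,"dy":-160,"dz":38,"roll":0.48,"hand":0},{"dx":-60,"dy":-200,"dz":50,"roll":0.6,"hand":0},{"dx":-66,"dy":-236,"dz":60,"roll":0.72,"hand":0},{"dx":-64,"dy":-272,"dz":80,"roll":0.84,"hand":0},{"dx":-62,"dy":-308,"dz":100,"roll":0.96,"hand":0},{"dx":-60,"dy":-344,"dz":120,"roll":1.08,"hand":0},{"dx":-58,"dy":-380,"dz":140,"roll":1.2,"hand":0},{"dx":-57,"dy":-416,"dz":160,"roll":1.32,"hand":0},{"dx":-56,"dy":-452,"dz":180,"roll":1.44,"hand":0},{"dx":-55,"dy":-488,"dz":200,"roll":1.56,"hand":0},{"dx":-54,"dy":-526,"dz":215,"roll":1.68,"hand":0},{"dx":-54,"dy":-526,"dz":218,"roll":1.714,"hand":0},{"dx":-54,"dy":-526,"dz":230,"roll":1.714,"hand":0},{"dx":-54,"dy":-526,"dz":245,"roll":1.714,"hand":0},{"dx":-54,"dy":-526,"dz":255,"roll":1.714,"hand":0},{"dx":-54,"dy":-526,"dz":255,"roll":1.714,"hand":0}]'
python3 -m jog '[{"dx":0,"dy":0,"dz":1.5,"roll":0,"hand":0},{"dx":0,"dy":0,"dz":3,"roll":0,"hand":0},{"dx":0,"dy":0,"dz":4.5,"roll":0,"hand":0},{"dx":0,"dy":0,"dz":6,"roll":0,"hand":0},{"dx":0,"dy":0,"dz":6,"roll":0,"hand":0}]'
python3 -m jog '[{"dx":0,"dy":0,"dz":0.7,"roll":0,"hand":0},{"dx":0,"dy":0,"dz":1.5,"roll":0,"hand":0},{"dx":0,"dy":0,"dz":1.5,"roll":0,"hand":0}]'
```

```text
time_s: 23.0
tool_pos: [0.5996, -0.0877, 0.2229]
ee_rot: [-2.167, -2.272, 0.002]
ft_force: [0.3, 0.2, -3.4]
grip_width: 0.225
time_s: 23.5
tool_pos: [0.6002, -0.0891, 0.2184]
ee_rot: [-2.171, -2.271, -0.0]
ft_force: [-0.9, -1.0, -4.4]
grip_width: 0.222
time_s: 23.8
tool_pos: [0.6002, -0.0891, 0.2168]
ee_rot: [-2.171, -2.271, 0.0]
ft_force: [0.6, -0.6, -4.2]
grip_width: 0.226
```

```bash
python3 -m jog '[{"dx":0,"dy":0,"dz":0.6,"roll":0,"hand":0},{"dx":0,"dy":0,"dz":1.2,"roll":0,"hand":0},{"dx":0,"dy":0,"dz":1.2,"roll":0,"hand":0}]'
python3 -m jog '[{"dx":0,"dy":0,"dz":0.3,"roll":0,"hand":0},{"dx":0,"dy":0,"dz":0.6,"roll":0,"hand":0},{"dx":0,"dy":0,"dz":0.6,"roll":0,"hand":0}]'
```

```text
time_s: 24.1
tool_pos: [0.6004, -0.0893, 0.2161]
ee_rot: [2.171, 2.27, 0.001]
ft_force: [0.1, -1.0, 0.8]
grip_width: 0.221
time_s: 24.4
tool_pos: [0.6005, -0.0895, 0.2159]
ee_rot: [2.171, 2.27, 0.001]
ft_force: [-2.2, -0.9, 6.4]
grip_width: 0.223
```

```bash
python3 -m jog '[{"dx":0,"dy":0,"dz":0,"roll":0,"hand":0},{"dx":0,"dy":0,"dz":0,"roll":0,"hand":0},{"dx":0,"dy":0,"dz":0,"roll":0,"hand":0},{"dx":0,"dy":0,"dz":0,"roll":0,"hand":0},{"dx":0,"dy":0,"dz":0,"roll":0,"hand":0},{"dx":0,"dy":0,"dz":0,"roll":0,"hand":0},{"dx":0,"dy":0,"dz":0,"roll":0,"hand":0},{"dx":0,"dy":0,"dz":0,"roll":0,"hand":0}]'
python3 - <<'E'
from h import *
tgt()
s=snap('side','side13')
R=[load('side11')['image'][130:230,200:260],s['image'][130:230,200:260].copy()]
print(gdraw(s,[.6005,-.0895-.002,.2159+.019],.045,.39)); R.append(s['image'][130:230,200:260])
cv2.imwrite('pics/cmp2.png',cv2.resize(np.hstack(R)[:,:,::-1],None,fx=4,fy=4,interpolation=cv2.INTER_CUBIC))
E
```

```text
time_s: 25.2
tool_pos: [0.6005, -0.0894, 0.2159]
ee_rot: [2.171, 2.27, 0.001]
ft_force: [-2.8, -1.2, 6.8]
grip_width: 0.226
t 25.2 tcp [ 0.6005 -0.0894  0.2159] yawY 0.045 tilt [ 0.001 -0.    -1.   ] F [-2.8 -1.2  6.8] w 0.226 q [-0.22  0.52  0.46  1.66 -0.27  1.02  0.37]
[ 0.59836216 -0.04402456  0.11928637]
```

View pics/cmp2.png

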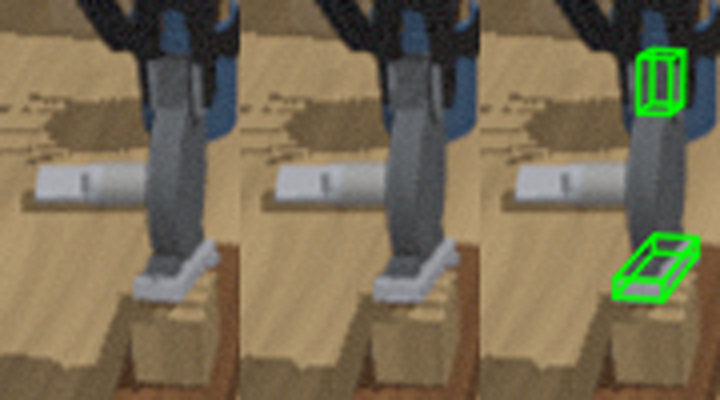

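Same tilt as was checked in the air (base front edge at about row 204). It is steady with about 10 N on the stump, and the base middle is within a few mm of the stump's middle. Handing in.

```bash
python3 -c "
from workcell import finish_job
print(finish_job())"
```

```text
the job is handed in; nothing more can be done
None
```

I handed the job in at about 25 s. The gauge is held on the stump in line with the beam, rocked over by about 0.39 rad (22.5°) with the needle on the marker. `finish_job` gives no verdict, so everything below is from my own checks.

- **What I did:** I took the gauge by its grip tab and read the marker close to the side camera. I stood it upright on the stump and rocked it over by letting it pivot in a light grip.
- **Needle on marker:** I lifted it twice to check against the camera. The first check showed it about 3° short, so I rocked it a little more. The second showed needle and marker within about 0.5°. I put it back with a firm 90 N grip.
- **Last checks on the stump:**
  - Contact is about 10 N.
  - The fitted base middle is within about 3 mm of the stump's middle.
  - The base's turn matches the beam to within about 0.01 rad.
  - The arm was steady over 0.8 s.
- **Disagreements and limits:**
  - The dial faces away from the camera in the final pose, so the final tilt rests on the second air check and the matching outline, not a direct reading.
  - My early marker readings ranged from 21° to 22.5°.
  - The first tilt came out about 2° less than I worked out from the arm's movement, which the second rocking corrected.
  - I took no final picture of the other things on the table; the arm stayed clear of them throughout.

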